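Put the pad iron away and lock the tool case

TASK

Put the pad iron back in the open tool case, set down gently (not dropped) with its blade fully down in the slot of the wooden block and its handle on the case floor. Then close the clear lid fully, and only once it is down turn both red turnbuttons so that their long noses point straight in over the lid. Leave the jar, parts box, flute and screwdriver undisturbed where they are.

Things in the scene. Friction and masses are not known exactly. Their poses are not given: they have to be found in the camera images.
- case: Black open-topped tool case fixed to the bench, 150 (its x) by 140 mm (y), walls 5 mm thick, 55 mm high, floor top 6 mm up. Origin: centre of its underside; z up. Lid hinged on the +x wall; a 36 mm deep ledge outside the -x wall (top 48 mm up) carries two turnbuttons. Inside, a wooden block (x 20 to 65 mm, y -24 to 24 mm, top 40 mm up) with one slot along x at y = 0.
- slot (a point): Centre of the slot's mouth at the top of the wooden block, 40 mm above the bench; axes as the case. The slot is 9 mm wide (y), 14 mm at the bevelled mouth, 45 mm long (x, open at its -x end), and goes down to the case floor (34 mm deep).
- seat (a point): Where the centre of the stored iron's handle belongs: 27.5 mm from the case's origin towards its -x, on the centre line, 26 mm above the bench; 8 mm either way along x still fits between wall and block. Axes as the case: the stored iron's blade points to +x (towards the hinge).
- iron_handle (a point): Loose pad iron (100 g, a scraper-like tool), lying on its narrow edge on the bench, so the blade stands vertical: wooden handle 65 mm long (x), 22 mm wide (y), 40 mm high (z). This point is the centre of the handle, 20 mm above the iron's underside. x points from the handle to the blade tip, z up.
- iron_tip (a point): Middle of the end of the iron's steel blade, 88.5 mm ahead of the handle centre along x and 17 mm above the iron's underside. The blade is 5 mm thick (y), 34 mm high (z), stands out 56 mm from the handle, its lower edge level with the handle's underside.
- lid (a joint): Lid angle in rad: 0 fully shut (on the rim), 1.57 upright, stop at 2.1 (leaning back). Stiff hinge (about 0.22 N m): stays where it is left and must be pushed all the way down. Lid: clear plate with aluminium edge, 150 mm long from the hinge, 140 mm wide, 6 mm thick, top 61 mm above the bench when shut.
- lid_hinge (a point): Middle of the lid's hinge axis, on the top of the case's +x wall, 55 mm above the bench. The axis is the case's y. This frame turns with the lid: from here the lid runs 150 mm along its -x, its outer face is 6 mm along its +z.
- lid_edge (a point): Middle of the lid's free edge, half-way through its thickness, 150 mm from the hinge.
- turn_left (a joint): Angle in rad of the red turnbutton at the case's +y side, about the vertical, counter-clockwise from above positive: 0 = nose along the case's +x, over the lid (secured); 1.57 = nose along the case's +y, clear of the lid (free). Stops at -0.5 and 2.5. Friction about 0.04 N m; stays where it is left.
- turn_left_grip (a point): On its pivot axis (92 mm towards the case's -x, 40 mm towards +y from the origin), 84.5 mm above the bench, in its upright thumb fin: 30 mm long along x, 10 mm thick, top 94.5 mm up. x here is the nose direction. Under the fin a bar 10 mm wide, 62.5 to 69.5 mm up, runs 36 mm from the pivot to the nose, 12 mm behind.
- turn_right (a joint): The same for the turnbutton at the case's -y side, also counter-clockwise positive: 0 = secured, about -1.57 = nose along the case's -y (free). Stops at -2.5 and 0.5.
- turn_right_grip (a point): As turn_left_grip, for the turnbutton 40 mm towards the case's -y.
- jar: Bystander: amber jar with black cap, 60 mm across, 110 mm high, loose; origin under its centre.
- parts_box: Bystander: white open box with small parts, 85 by 65 mm, 45 mm high, loose; origin under its centre.
- flute: Bystander: silver flute joint lying in a black cradle, 210 mm long (its x), 60 mm wide, 57 mm high, loose; origin under its centre.
- screwdriver: Bystander: screwdriver lying on the bench, about 200 mm long (its x), loose.
- iron: The same pad iron as a whole; origin under the centre of its handle.

How it is judged:
On the way, in this order (a step that is already met when the one before it is completed fails the run):
1. the iron is seated in the slot, with the lid still open (x of iron_handle in the frame of case between -0.045 and -0.012 m and y of iron_handle in the frame of case between -0.008 and 0.008 m and z of iron_handle in the frame of case below 0.03 m and x of iron_tip in the frame of case above 0.04 m and y of iron_tip in the frame of case between -0.006 and 0.006 m and z of iron_tip in the frame of case below 0.028 m and value of joint lid above 0.5 rad), for 0.2 s.
2. the lid is fully down over the seated iron (x of iron_handle in the frame of case between -0.045 and -0.012 m and y of iron_handle in the frame of case between -0.008 and 0.008 m and z of iron_handle in the frame of case below 0.03 m and x of iron_tip in the frame of case above 0.04 m and y of iron_tip in the frame of case between -0.006 and 0.006 m and z of iron_tip in the frame of case below 0.028 m and value of joint lid below 0.04 rad), for 0.2 s.
3. both turnbuttons point in over the lid (value of joint turn_left between -0.35 and 0.35 rad and value of joint turn_right between -0.35 and 0.35 rad and value of joint lid below 0.04 rad), for 0.2 s.
At the end, for the whole second after the job is handed in: The iron rests in the case, blade down in the slot (underside within 4 mm of the floor, blade tip within 6 mm of the slot's middle, handle within 15 mm of its seat along the case, 8 mm across), lid within 0.04 rad of shut, both turnbuttons within 0.35 rad of straight in over the lid, all at rest (all of step 3 and x of iron_handle in the frame of case between -0.045 and -0.012 m and y of iron_handle in the frame of case between -0.008 and 0.008 m and z of iron_handle in the frame of case below 0.03 m and x of iron_tip in the frame of case above 0.04 m and y of iron_tip in the frame of case between -0.006 and 0.006 m and z of iron_tip in the frame of case below 0.028 m and linear speed of iron below 0.02 m/s and velocity of joint turn_left between -0.05 and 0.05 rad/s and velocity of joint turn_right between -0.05 and 0.05 rad/s); the robot touches nothing.
It fails at once if a turnbutton is swung in over the opening while the lid is not down (value of joint lid above 0.15 rad and (value of joint turn_left below 0.8 rad or value of joint turn_right above -0.8 rad)).
It fails at once if the iron is dropped (falls free by more than about 15 mm) (contact force between the fingers and iron below 0.05 N and linear speed of iron above 0.5 m/s).
It fails at once if the jar, parts box, flute or screwdriver is displaced by more than 20 mm (distance of any of jar, parts_box, flute, screwdriver from where it was at the start of the episode above 0.02 m).
It fails at once if the jar, parts box or flute is tipped (angle between any of jar, parts_box, flute's own z axis and vertical above 0.4 rad).
It also fails if it takes over 72 s, if anything falls off the work surface, if the arm or the gripper's body presses on something with over 40 N, if the wrist force passes 120 N, or if a joint passes its speed limit or range.

ROBOT

A 7-joint arm with a two-finger parallel gripper is mounted at the origin on the work surface. World frame = base frame: x ahead of the robot, y to its left, z up, the work surface at z = 0. Lengths are in m, angles in rad, forces in N, time in s.
With the tool pointing down it reaches from about 0.425 to 0.925 m from the base axis. Payload 6.8 kg.
Tool frame: the origin (TCP) lies midway between the tips of the shut fingers; the grasp point (between the pads) lies 19 mm behind it; y points along the fingers, z is the direction in which the jaws open and shut, and the axes are right-handed (so a half turn about y gives the same grasp; the last joint's range is limited). The gripper opens to 85 mm and grips with 20 to 120 N. Pads are 22 mm wide; open, the fingers measure 114 mm over their backs; the gripper's body (76 mm by 85 mm) begins 54 mm behind the grasp point. The pads swing forward as they close: fully open they stand 13 mm farther back than shut.
Start: joints at [1.078, 0.477, 0.022, 1.555, -0.011, 1.109, -0.083], TCP at [0.253, -0.626, 0.231] pointing down, gripper open.
Joint ranges: [-2.96, 2.96], [-0.34, 2.1], [-1.41, 1.46], [0.24, 2.44], [-1.37, 4.51], [0.17, 1.92], [-2.96, 2.96]. Speed limits (rad/s): [2.39, 2.39, 3.14, 3.14, 3.14, 3.14, 3.14].

INTERFACE

Orientations are given as a unit quaternion [w, x, y, z].
In Python, from station import bot gives the robot as it stands. The module is installed in compiled form; this text tells all that it offers.
- The arm moves only by the shell command python3 -m crank 'ROWS' [FORCE]. ROWS is JSON, a list of rows, each an object with "linear": the shift along the tool's x, y, z in m, a list of three; "dr": the turn, a rotation vector about the tool's x, y, z in degrees, a list of three; "hand": the gripper command: -1 is shut, 1 is fully open, values between are in proportion. A call has 1 to 10 rows; each row is the pose to reach, as a shift and turn from the pose commanded when the call began, along the tool's axes at that moment; what a row does not reach only later rows make up. A row lasts 1/12 s, in which the tool goes at most 41.7 mm and 7.16 degrees, less where a joint would pass 70% of its speed; a pose out of reach is approached as far as the arm can. A call with a gripper value outside its range is refused whole. The fingers move at their own pace and stop on an object; FORCE is the grip in N (left out, the last holds). Time passes only in rows, so rows that repeat a pose let the fingers close. It gives the time, the measured TCP pose, the force and the opening at its end, in the units of the state.
- bot.get_obs(): the state, without advancing time (a new reading comes with each control period).
- bot.read_camera(name): name is "side" or "top" or "wrist"; returns the picture (420x560x3 uint8, blue, green, red); there is no depth.
- bot.camera_params(name): a dict with "K" (3x3 intrinsics, pixels), "R" (3x3) and "t" (3): a world point X has camera coordinates R X + t; the wrist camera has in their place "hand_eye" (4x4, takes a point from camera to tool coordinates, whose origin is the TCP and whose axes are the tool frame's). Camera axes: x right, y down, z forward; pixel columns grow to the right and rows downward; lengths in m; the calibration is good to about 2 mm. A picture is of the moment at which its call begins: read the wrist's pose just before it. camera_params takes no time and is no camera call.
- bot.hand_in(): hands the job in, once; it reports no verdict.
Trained networks look in the newest picture that a camera, given by its name, has taken for a name from the list of things; names that differ only in an ending like _2 or _b are one class to them, and where a whole thing is asked for, a point or a joint stands for the part that bears it (a point fixed in the world has none). Each returns a list of dicts, best first, with "score" (0 to 1); they miss things now and then, are a little off and sometimes report something else, mostly with a low value. They report only what shows in the picture. A call takes as long as a camera call.
- bot.search_frame(camera, target): "extent" ([left, top, right, bottom] in pixels, round what is visible of it).
- bot.cut_out(camera, target): "pixels" (420x560 bool, what is visible of it) and "extent" ([left, top, right, bottom] in pixels, round what is visible of it).
- bot.place_of(camera, target): "xy" ([column, row] in pixels: a listed point, or the origin of a listed thing).
The state is a dict: "t": time; "q": joint angles; "joint_vel": joint speeds; "joint_torque": joint torques, N m; "eef_pos": TCP position; "tool_rot": TCP orientation; "contact_force": force on the tool from outside, world axes, zero at the start; "torque": the same for the moment, N m; "gripper_width": opening from 0.0 (shut) to 1.0 (fully open).
Only numpy, scipy, OpenCV 4.12 (cv2) and the standard library are available. Lean on these libraries where they do the work, as an engineer would, in place of code of your own. Each camera call takes 0.05 s, during which the arm holds its last target. There are 200 camera calls.

## Working session

There is one attempt and no reset: what is moved stays moved. The work goes in short steps, Python scripts to look and compute and a shell command to move; the robot and the scene stay as the last step left them, time stands still between calls to the robot, and variables do not carry over. Pictures are saved under pics/ and viewed, about 8 in all and at most 12, crops included, and the job is handed in when it is done.

```bash
mkdir -p pics; cat > h.py <<'E'
import numpy as np, cv2
from scipy.spatial.transform import Rotation as Rn
from station import bot
def cam(n):
    p=bot.camera_params(n); K=np.array(p['K'])
    if 'R' in p: return K,np.array(p['R']),np.array(p['t'])
    o=bot.get_obs(); q=o['tool_rot']; T=np.eye(4); T[:3,:3]=Rn.from_quat([q[1],q[2],q[3],q[0]]).as_matrix(); T[:3,3]=o['eef_pos']
    C=np.linalg.inv(T@np.array(p['hand_eye'])); return K,C[:3,:3],C[:3,3]
def ray(c,px):
    K,R,t=c; d=R.T@np.linalg.inv(K)@np.array([px[0],px[1],1.]); return -R.T@t,d/np.linalg.norm(d)
def onz(c,px,z):
    o,d=ray(c,px); return o+d*(z-o[2])/d[2]
def proj(c,X):
    K,R,t=c; p=K@(R@np.asarray(X)+t); return p[:2]/p[2]
def tri(rs):
    A=sum(np.eye(3)-np.outer(d,d) for o,d in rs); b=sum((np.eye(3)-np.outer(d,d))@o for o,d in rs); return np.linalg.solve(A,b)
def tool():
    o=bot.get_obs(); q=o['tool_rot']; return np.array(o['eef_pos']),Rn.from_quat([q[1],q[2],q[3],q[0]]).as_matrix()
def rel(pos,Rm):
    p,R=tool(); return (R.T@(np.asarray(pos)-p)).round(4), np.degrees(Rn.from_matrix(R.T@Rm).as_rotvec()).round(2)
E
python3 - <<'E'
from h import *
np.set_printoptions(precision=4,suppress=True)
p,R=tool(); print(p,R); print(bot.get_obs())
for n in ['side','top']:
    c=cam(n); im=bot.read_camera(n); cv2.imwrite(f'pics/{n}0.png',im); print(n,'pos',-c[1].T@c[2], c[0][0,0])
    for t in ['case','slot','seat','iron_handle','iron_tip','iron','lid_edge','lid_hinge','turn_left_grip','turn_right_grip','jar','parts_box','flute','screwdriver']:
        r=bot.place_of(n,t); print(t,[(np.round(x['xy'],1).tolist(),round(x['score'],2)) for x in r[:2]])
E
```

```text
[ 0.2531 -0.6251  0.2303] [[-0.9269 -0.0008  0.3753]
 [-0.3753  0.0016 -0.9269]
 [ 0.0001 -1.     -0.0018]]
{'t': 0.0, 'q': array([ 1.0779,  0.4778,  0.0224,  1.5564, -0.0115,  1.1093, -0.0831]), 'joint_vel': array([ 0.0007,  0.002 , -0.002 , -0.0005,  0.0008, -0.0003, -0.0005]), 'joint_torque': array([ -0.0001, -59.6459,   1.6075, -28.1204,   0.0123,   0.0095,
         0.    ]), 'eef_pos': array([ 0.2531, -0.6251,  0.2303]), 'tool_rot': array([ 0.135 , -0.1354,  0.6947, -0.6934]), 'contact_force': array([0.0629, 0.7377, 0.1418]), 'torque': array([-0.043 ,  0.0131,  0.0566]), 'gripper_width': 1.001668484792214}
side pos [0.3156 0.4894 0.5596] 401.0453804839683
case [([277.2, 312.3], 0.92)]
slot [([262.9, 312.4], 0.7), ([245.9, 316.8], 0.16)]
seat [([286.0, 288.0], 0.59)]
iron_handle [([267.9, 187.5], 0.57)]
iron_tip [([234.8, 178.2], 0.64)]
iron [([263.2, 193.2], 0.78)]
lid_edge [([206.0, 280.8], 0.56)]
lid_hinge [([249.0, 321.3], 0.69)]
turn_left_grip [([328.6, 255.1], 0.65)]
turn_right_grip [([294.4, 238.5], 0.59)]
jar [([324.4, 228.2], 0.89), ([264.4, 192.7], 0.67)]
parts_box [([331.1, 173.2], 0.61)]
flute [([174.9, 264.3], 0.56)]
screwdriver [([356.9, 345.1], 0.75)]
top pos [ 0.4134 -0.0422  1.0031] 447.7828476442457
case [([211.0, 247.3], 0.67)]
slot [([189.1, 242.1], 0.96)]
seat [([221.2, 252.0], 0.57), ([253.1, 238.2], 0.26)]
iron_handle [([340.6, 178.6], 0.86)]
iron_tip [([347.7, 140.2], 0.89)]
iron [([341.5, 179.7], 0.79), ([348.7, 139.0], 0.48)]
lid_edge [([121.4, 219.8], 0.96)]
lid_hinge [([172.7, 236.4], 0.72), ([253.5, 238.3], 0.21)]
turn_left_grip [([241.0, 275.9], 0.61)]
turn_right_grip [([198.9, 312.3], 0.61), ([252.6, 238.7], 0.51)]
jar [([314.4, 254.9], 0.81)]
parts_box [([399.6, 233.4], 0.75), ([198.2, 312.6], 0.31)]
flute [([226.4, 149.3], 0.97)]
screwdriver [([198.9, 310.8], 0.83)]
```

```bash
python3 - <<'E'
from h import *
np.set_printoptions(precision=4,suppress=True)
s,t=cam('side'),cam('top')
print(t[1])
P={'case':((277.2,312.3),(211,247.3)),'slot':((262.9,312.4),(189.1,242.1)),'seat':((286,288),(221.2,252)),'ih':((267.9,187.5),(340.6,178.6)),'it':((234.8,178.2),(347.7,140.2)),'iron':((263.2,193.2),(341.5,179.7)),'edge':((206,280.8),(121.4,219.8)),'hinge':((249,321.3),(172.7,236.4)),'tl':((328.6,255.1),(241,275.9)),'tr':((294.4,238.5),(252.6,238.7)),'jar':((324.4,228.2),(314.4,254.9)),'box':((331.1,173.2),(399.6,233.4)),'flute':((174.9,264.3),(226.4,149.3)),'sd':((356.9,345.1),(198.9,310.8))}
for k,(a,b) in P.items(): 
    X=tri([ray(s,a),ray(t,b)]); print(k,X,np.linalg.norm(proj(s,X)-a).round(1))
E
```

```text
[[-0.0003 -0.9996  0.0293]
 [-0.9872 -0.0044 -0.1594]
 [ 0.1594 -0.029  -0.9868]]
case [ 0.4941  0.0983 -0.0113] 0.2
slot [0.501  0.139  0.0352] 0.5
seat [0.4844 0.0718 0.027 ] 1.9
ih [ 0.6445 -0.1942  0.0203] 1.4
it [ 0.7402 -0.2137  0.0098] 0.6
iron [ 0.653  -0.198  -0.0021] 1.1
edge [0.5262 0.231  0.1967] 0.7
hinge [0.5105 0.171  0.0484] 1.5
tl [0.4298 0.0234 0.0823] 0.5
tr [0.5031 0.0003 0.0754] 1.4
jar [ 0.4803 -0.1337 -0.0032] 1.5
box [ 0.527  -0.3262  0.0062] 0.7
flute [ 0.724   0.0688 -0.0114] 0.2
sd [0.3526 0.1186 0.0029] 1.8
```

View pics/top0.png

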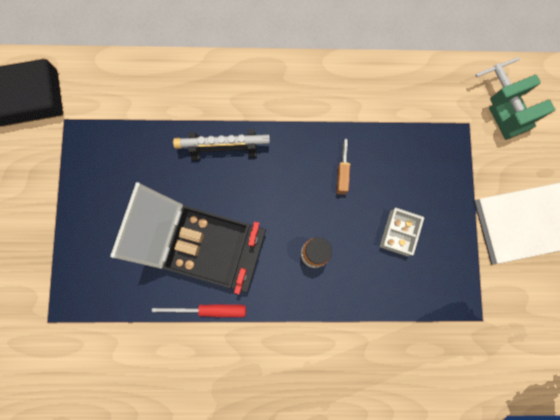

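View pics/side0.png

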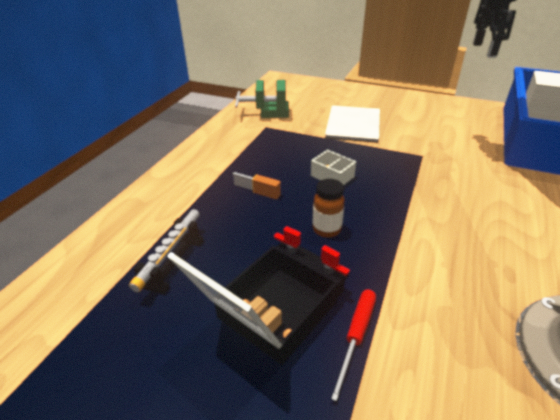

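The top view shows the case at about (211,247) with its lid leaning left, the turnbuttons at (254,233) and (240,281), and the iron at (344,178) with its blade up. The side view agrees with this. Next I move above the iron for a close look.

```bash

python3 -m crank '[{"linear":[-0.038,0,-0.018],"dr":[0,3,0],"hand":1},{"linear":[-0.076,0,-0.036],"dr":[0,6,0],"hand":1},{"linear":[-0.112,0,-0.054],"dr":[0,9,0],"hand":1},{"linear":[-0.15,0,-0.072],"dr":[0,12,0],"hand":1},{"linear":[-0.187,0,-0.09],"dr":[0,15,0],"hand":1},{"linear":[-0.225,0,-0.108],"dr":[0,18,0],"hand":1},{"linear":[-0.262,0,-0.126],"dr":[0,21,0],"hand":1},{"linear":[-0.3,0,-0.144],"dr":[0,24,0],"hand":1},{"linear":[-0.337,0,-0.162],"dr":[0,27,0],"hand":1},{"linear":[-0.375,0,-0.18],"dr":[0,30,0],"hand":1}]'
python3 - <<'E'
from h import *
np.set_printoptions(precision=4,suppress=True)
print(tool(),np.array(bot.camera_params('wrist')['hand_eye']))
a=np.radians(-101.5); z=np.array([np.cos(a),np.sin(a),0]); x=np.array([z[1],-z[0],0])
print(rel([.60,-.19,.25],np.c_[x,[0,0,-1],z]))
E
```

```text
t: 2.33
eef_pos: [0.5342, -0.3167, 0.2316]
tool_rot: [0.05, -0.05, -0.705, 0.705]
contact_force: [0.4, 0.7, 0.3]
gripper_width: 1.004
(array([ 0.5342, -0.3167,  0.2316]), array([[-0.99  ,  0.0004, -0.141 ],
       [ 0.141 , -0.0003, -0.99  ],
       [-0.0005, -1.    ,  0.0002]])) [[-0.      0.9488  0.3159 -0.0813]
 [ 0.0002 -0.3159  0.9488 -0.1443]
 [ 1.      0.0001 -0.0002  0.0008]
 [ 0.      0.      0.      1.    ]]
(array([-0.0473, -0.0184, -0.1347]), array([-0.01,  3.39, -0.03]))
```

```bash

python3 -m crank '[{"linear":[-0.03,0,-0.028],"dr":[0,1,0],"hand":1},{"linear":[-0.06,0,-0.057],"dr":[0,2,0],"hand":1},{"linear":[-0.09,0,-0.086],"dr":[0,3,0],"hand":1},{"linear":[-0.12,0,-0.115],"dr":[0,3.4,0],"hand":1},{"linear":[-0.145,0,-0.143],"dr":[0,3.4,0],"hand":1},{"linear":[-0.145,0,-0.143],"dr":[0,3.4,0],"hand":1},{"linear":[-0.145,0,-0.143],"dr":[0,3.4,0],"hand":1}]'
python3 - <<'E'
from h import *
np.set_printoptions(precision=4,suppress=True)
c=cam('wrist'); im=bot.read_camera('wrist')
for t,z in [('iron_handle',.02),('iron_tip',.017),('iron',0)]:
    r=bot.place_of('wrist',t); print(t,[(np.round(x['xy'],1).tolist(),round(x['score'],2),onz(c,x['xy'],z)) for x in r[:2]])
r=bot.cut_out('wrist','iron')
m=r[0]['pixels'].astype(np.uint8); print(r[0]['score'],r[0]['extent'])
cn,_=cv2.findContours(m,cv2.RETR_EXTERNAL,cv2.CHAIN_APPROX_NONE)
im=im.copy(); cv2.drawContours(im,cn,-1,(0,255,0),1); cv2.imwrite('pics/w1.png',im)
E
```

```text
t: 2.92
eef_pos: [0.6983, -0.193, 0.2305]
tool_rot: [-0.068, 0.068, 0.704, -0.703]
contact_force: [-0.1, -0.2, -0.6]
gripper_width: 1.001
iron_handle [([280.1, 213.7], 0.67, array([ 0.6493, -0.194 ,  0.02  ]))]
iron_tip []
iron [([283.0, 207.7], 0.75, array([ 0.6492, -0.1982,  0.    ]))]
0.89 [270.9, 138.7, 297.6, 248.2]
```

View pics/w1.png

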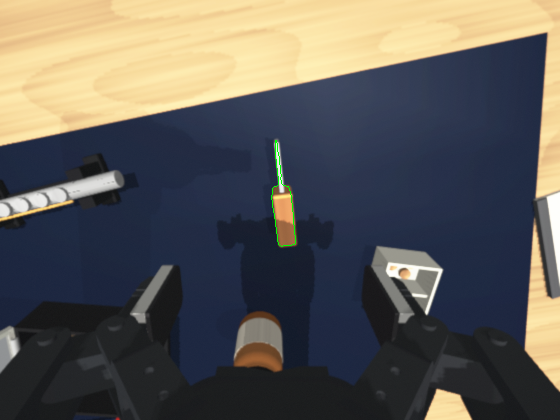

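The close view shows the iron upright, with the tip at (276,140), the handle front at about (282,187) and the handle rear at (287,246). The jar sits behind it at (258,340).

```bash

python3 - <<'E'
from h import *
np.set_printoptions(precision=4,suppress=True)
c=cam('wrist')
r=bot.cut_out('wrist','iron'); m=r[0]['pixels']
rows=np.where(m.any(1))[0]
g=lambda v:(np.where(m[v])[0].min()+np.where(m[v])[0].max())/2
B=[onz(c,(g(v),v),.03) for v in range(rows[0]+4,183,3)]; H=[onz(c,(g(v),v),.036) for v in range(200,236,3)]
for Q in (B,H):
    Q=np.array(Q); f=np.polyfit(Q[:,0],Q[:,1],1); print(np.degrees(np.arctan(f[0])),Q[0],Q[-1],Q.mean(0))
Q=np.array(B+H); f=np.polyfit(Q[:,0],Q[:,1],1); yaw=np.arctan(f[0]); print('yaw',np.degrees(yaw),np.polyval(f,.645))
tp=onz(c,(g(rows[0]+1),rows[0]),.034); bk=onz(c,(g(rows[-1]-2),rows[-1]),.03); print(tp,bk,rows[[0,-1]],np.linalg.norm(tp[:2]-bk[:2]))
u=np.array([np.cos(yaw),np.sin(yaw)]); C=tp[:2]-.0885*u; print('centre',C, bk[:2]+.0325*u)
x=np.r_[-u,0]; z=np.array([-x[1],x[0],0]); Rm=np.c_[x,[0,0,-1],z]
print(rel([*C,.012],Rm))
E
```

```text
-5.20218736702441 [ 0.7297 -0.2114  0.03  ] [ 0.6895 -0.2074  0.03  ] [ 0.7099 -0.2092  0.03  ]
-4.792062890699184 [ 0.6677 -0.2053  0.036 ] [ 0.6271 -0.2016  0.036 ] [ 0.6476 -0.2037  0.036 ]
yaw -5.113659759978958 -0.20342810719622162
[ 0.7345 -0.2117  0.034 ] [ 0.6075 -0.1994  0.03  ] [140 246] 0.12763597040541974
centre [ 0.6464 -0.2038] [ 0.6398 -0.2023]
(array([0.0473, 0.2197, 0.0148]), array([-0.04, -6.38, -0.  ]))
```

```bash

python3 -m crank '[{"linear":[0.025,0.02,0.007],"dr":[0,-3,0],"hand":1},{"linear":[0.0485,0.05,0.0148],"dr":[0,-6.4,0],"hand":1},{"linear":[0.0485,0.085,0.0148],"dr":[0,-6.4,0],"hand":1},{"linear":[0.0485,0.12,0.0148],"dr":[0,-6.4,0],"hand":0.6},{"linear":[0.0485,0.15,0.0148],"dr":[0,-6.4,0],"hand":0.6},{"linear":[0.0485,0.18,0.0148],"dr":[0,-6.4,0],"hand":0.6},{"linear":[0.0485,0.2,0.0148],"dr":[0,-6.4,0],"hand":0.6},{"linear":[0.0485,0.215,0.0148],"dr":[0,-6.4,0],"hand":0.6},{"linear":[0.0485,0.2265,0.0148],"dr":[0,-6.4,0],"hand":0.6},{"linear":[0.0485,0.2265,0.0148],"dr":[0,-6.4,0],"hand":0.6}]' 40
python3 -m crank '[{"linear":[0,0,0],"dr":[0,0,0],"hand":-1},{"linear":[0,0,0],"dr":[0,0,0],"hand":-1},{"linear":[0,0,0],"dr":[0,0,0],"hand":-1},{"linear":[0,0,0],"dr":[0,0,0],"hand":-1},{"linear":[0,0,0],"dr":[0,0,0],"hand":-1},{"linear":[0,0,0],"dr":[0,0,0],"hand":-1},{"linear":[0,0,0],"dr":[0,0,0],"hand":-1},{"linear":[0,0,0],"dr":[0,0,0],"hand":-1}]' 40
python3 -m crank '[{"linear":[0,-0.02,0],"dr":[0,0,0],"hand":-1},{"linear":[0,-0.05,0],"dr":[0,0,0],"hand":-1},{"linear":[0,-0.08,0],"dr":[0,0,0],"hand":-1},{"linear":[0,-0.12,0],"dr":[0,0,0],"hand":-1},{"linear":[0,-0.16,0],"dr":[0,0,0],"hand":-1},{"linear":[0,-0.196,0],"dr":[0,0,0],"hand":-1},{"linear":[0,-0.196,0],"dr":[0,0,0],"hand":-1}]'
```

```text
t: 4.05
eef_pos: [0.6447, -0.2019, 0.0029]
tool_rot: [-0.032, 0.03, 0.707, -0.706]
contact_force: [-0.8, -0.2, 0.1]
gripper_width: 0.802
t: 4.72
eef_pos: [0.6473, -0.2018, 0.0065]
tool_rot: [0.03, -0.031, -0.706, 0.707]
contact_force: [-1.2, -0.2, 5.6]
gripper_width: 0.252
t: 5.3
eef_pos: [0.6504, -0.2031, 0.2103]
tool_rot: [0.026, -0.036, -0.705, 0.707]
contact_force: [1.0, 0.4, 1.5]
gripper_width: 0.255
```

```bash
cat > fit.py <<'E'
from h import *
from scipy.optimize import least_squares
M={'case':(0,0,0),'slot':(.0425,0,.04),'seat':(-.0275,0,.026),'lid_hinge':(.075,0,.055),'turn_left_grip':(-.092,.04,.0845),'turn_right_grip':(-.092,-.04,.0845)}
def w(p,X):
    c,s=np.cos(p[2]),np.sin(p[2]); return np.array([p[0]+c*X[0]-s*X[1],p[1]+s*X[0]+c*X[1],X[2]])
def fit(obs,p0=(.493,.098,1.29)):
    f=lambda p:np.concatenate([proj(c,w(p,M[k]))-px for c,k,px in obs])
    r=least_squares(f,p0,loss='soft_l1',f_scale=2); return r.x,[(k,np.round(v,1)) for (c,k,px),v in zip(obs,f(r.x).reshape(-1,2))]
E
python3 - <<'E'
from fit import *
np.set_printoptions(precision=4,suppress=True)
s,t=cam('side'),cam('top')
S=dict(case=(277.2,312.3),slot=(262.9,312.4),seat=(286,288),lid_hinge=(249,321.3),turn_left_grip=(328.6,255.1),turn_right_grip=(294.4,238.5))
T=dict(case=(211,247.3),slot=(189.1,242.1),seat=(221.2,252),lid_hinge=(172.7,236.4),turn_left_grip=(241,275.9),turn_right_grip=(252.6,238.7))
o=[(s,k,v) for k,v in S.items()]+[(t,k,v) for k,v in T.items()]
for q in (o,o[:6],o[6:]):
    p,e=fit(q); print(p,np.degrees(p[2]),e)
p,_=fit(o); u=np.array([np.cos(p[2]),np.sin(p[2]),0]); x=-u; z=np.array([-x[1],x[0],0])
print(tool()); print(rel([*w(p,(-.0275,0,0))[:2],.23],np.c_[x,[0,0,-1],z]))
E
```

```text
[0.4902 0.1004 1.3077] 74.92414645301903 [('case', array([ 1.3, -2.5])), ('slot', array([-1.4, -0.8])), ('seat', array([2.2, 1.8])), ('lid_hinge', array([-1.8, -1.8])), ('turn_left_grip', array([ 2.1, -1.1])), ('turn_right_grip', array([-2.4, -4. ])), ('case', array([-1.6,  1.5])), ('slot', array([-1.5,  0. ])), ('seat', array([-1.3, -0.8])), ('lid_hinge', array([-1.2,  1.1])), ('turn_left_grip', array([0.6, 0.6])), ('turn_right_grip', array([-0.3, -0.2]))]
[0.4891 0.1029 1.3226] 75.77895242575345 [('case', array([ 1.3, -1.2])), ('slot', array([-1.1,  0.8])), ('seat', array([2.1, 2.9])), ('lid_hinge', array([-1.3,  0.1])), ('turn_left_grip', array([ 1.8, -0.5])), ('turn_right_grip', array([-3.2, -3.1]))]
[0.4913 0.0985 1.2926] 74.06263954852132 [('case', array([-0.8,  1. ])), ('slot', array([-0.5, -0.7])), ('seat', array([-0.5, -1.1])), ('lid_hinge', array([-0.1,  0. ])), ('turn_left_grip', array([1. , 0.7])), ('turn_right_grip', array([0.7, 0.1]))]
(array([ 0.6504, -0.2031,  0.2103]), array([[-0.9961,  0.0138, -0.0869],
       [ 0.0869, -0.0034, -0.9962],
       [-0.0141, -0.9999,  0.0022]]))
(array([ 0.1905, -0.023 , -0.2613]), array([ -0.67, -79.91,  -0.58]))
```

```bash

python3 -m crank '[{"linear":[0.015,-0.01,-0.02],"dr":[0,-6,0],"hand":-1},{"linear":[0.03,-0.02,-0.04],"dr":[0,-12,0],"hand":-1},{"linear":[0.045,-0.03,-0.06],"dr":[0,-18,0],"hand":-1},{"linear":[0.06,-0.03,-0.08],"dr":[0,-24,0],"hand":-1},{"linear":[0.075,-0.03,-0.1],"dr":[0,-30,0],"hand":-1},{"linear":[0.09,-0.03,-0.122],"dr":[0,-36,0],"hand":-1},{"linear":[0.105,-0.03,-0.144],"dr":[0,-42,0],"hand":-1},{"linear":[0.12,-0.03,-0.166],"dr":[0,-48,0],"hand":-1},{"linear":[0.135,-0.03,-0.19],"dr":[0,-54,0],"hand":-1},{"linear":[0.15,-0.03,-0.21],"dr":[0,-60,0],"hand":-1}]'
python3 -m crank '[{"linear":[0,0,0],"dr":[0,-6,0],"hand":-1},{"linear":[0,0,0],"dr":[0,-12,0],"hand":-1},{"linear":[0,0,0],"dr":[0,-19,0],"hand":-1},{"linear":[0,0,0],"dr":[0,-19,0],"hand":-1},{"linear":[0,0,0],"dr":[0,-19,0],"hand":-1},{"linear":[0,0,0],"dr":[0,-19,0],"hand":-1}]'
python3 - <<'E'
from fit import *
np.set_printoptions(precision=4,suppress=True)
p=(.4902,.1004,1.3077); u=np.array([np.cos(p[2]),np.sin(p[2]),0]); x=-u; z=np.array([-x[1],x[0],0])
print(tool()); print(rel([*w(p,(-.0275,0,0))[:2],.23],np.c_[x,[0,0,-1],z]))
E
```

```text
t: 6.13
eef_pos: [0.5138, 0.022, 0.2308]
tool_rot: [-0.329, 0.328, -0.626, 0.626]
contact_force: [-0.0, 0.8, -0.9]
gripper_width: 0.251
t: 6.63
eef_pos: [0.5147, 0.0202, 0.2308]
tool_rot: [-0.425, 0.425, -0.565, 0.565]
contact_force: [0.1, 0.4, -0.6]
gripper_width: 0.254
(array([0.5147, 0.0202, 0.2308]), array([[-0.2785, -0.    ,  0.9604],
       [-0.9604, -0.0001, -0.2785],
       [ 0.0001, -1.    ,  0.    ]]))
(array([-0.0427,  0.0008, -0.0453]), array([-0.  , -1.1 ,  0.01]))
```

```bash

python3 -m crank '[{"linear":[-0.02,0,-0.022],"dr":[0,-0.5,0],"hand":-1},{"linear":[-0.043,0,-0.045],"dr":[0,-1,0],"hand":-1},{"linear":[-0.043,0,-0.045],"dr":[0,-1,0],"hand":-1},{"linear":[-0.043,0,-0.045],"dr":[0,-1,0],"hand":-1}]'
python3 - <<'E'
from fit import *
np.set_printoptions(precision=4,suppress=True)
print(tool())
obs=[]
cs={}
for n in ['wrist','side','top']:
    cs[n]=cam(n); im=bot.read_camera(n)
    if n!='top': cv2.imwrite(f'pics/{n}2.png',im)
    for k in M:
        r=bot.place_of(n,k)
        if r and r[0]['score']>.45: obs.append((cs[n],k,r[0]['xy'])); print(n,k,np.round(r[0]['xy']),r[0]['score'])
    for k in ['iron_handle','iron_tip']:
        r=bot.place_of(n,k); print(n,k,[(np.round(a['xy'],1),round(a['score'],2)) for a in r[:1]])
for q in (obs,[a for a in obs if a[0] is cs['wrist']]):
    if len(q)>1:
        p,e=fit(q); print(p,np.degrees(p[2]),e)
E
```

```text
t: 6.97
eef_pos: [0.4827, 0.0758, 0.231]
tool_rot: [-0.431, 0.431, -0.56, 0.561]
contact_force: [-0.3, 0.2, -1.1]
gripper_width: 0.253
(array([0.4827, 0.0758, 0.231 ]), array([[-0.2567,  0.0003,  0.9665],
       [-0.9665,  0.0002, -0.2567],
       [-0.0002, -1.    ,  0.0002]]))
wrist case [277. 152.] 0.6
wrist slot [275. 114.] 0.81
wrist seat [276. 177.] 0.85
wrist lid_hinge [277.  76.] 0.59
wrist turn_left_grip [232. 248.] 0.65
wrist turn_right_grip [313. 252.] 0.98
wrist iron_handle [(array([267.2, 280.9]), 0.72)]
wrist iron_tip [(array([268. ,  80.1]), 0.92)]
side case [279. 314.] 0.95
side slot [264. 311.] 0.75
side seat [286. 292.] 0.79
side lid_hinge [248. 319.] 0.86
side turn_left_grip [327. 254.] 0.67
side turn_right_grip [295. 239.] 0.83
side iron_handle [(array([290. , 185.2]), 0.74)]
side iron_tip [(array([246.7, 223.6]), 0.97)]
top case [211. 248.] 0.63
top seat [221. 249.] 0.97
top lid_hinge [240. 276.] 0.63
top turn_left_grip [238. 277.] 0.5
top iron_handle []
top iron_tip []
[0.4921 0.0998 1.2872] 73.75209461848765 [('case', array([-2.8, -2.8])), ('slot', array([ 0.1, -1.2])), ('seat', array([-2.7, -0.2])), ('lid_hinge', array([-0.8,  1.9])), ('turn_left_grip', array([1.1, 2.7])), ('turn_right_grip', array([-1.9,  0. ])), ('case', array([-1.8, -4.8])), ('slot', array([-3.9,  0. ])), ('seat', array([ 1.6, -2.9])), ('lid_hinge', array([-2.6, -0.7])), ('turn_left_grip', array([ 3. , -0.2])), ('turn_right_grip', array([-2.6, -4.4])), ('case', array([-1.5, -0.6])), ('seat', array([-0.9,  1.2])), ('lid_hinge', array([-68.3, -40.5])), ('turn_left_grip', array([ 2.7, -0.7]))]
[0.4933 0.0997 1.2855] 73.65553085511226 [('case', array([-1.8, -3. ])), ('slot', array([ 1.3, -1.4])), ('seat', array([-1.7, -0.4])), ('lid_hinge', array([0.6, 1.7])), ('turn_left_grip', array([2.1, 2.5])), ('turn_right_grip', array([-0.9, -0.1]))]
```

View pics/wrist2.png

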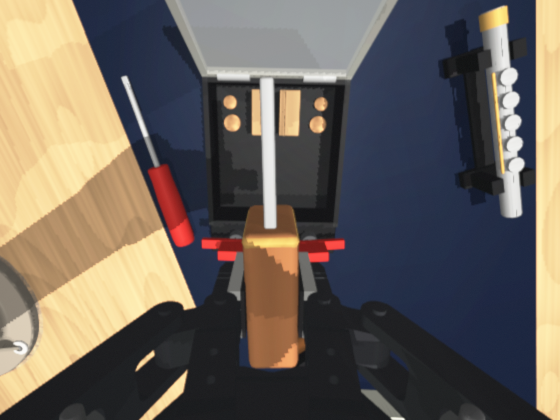

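```bash

python3 - <<'E'
from fit import *
np.set_printoptions(precision=4,suppress=True)
w_,s=cam('wrist'),cam('side'); P,R=tool()
A=tri([ray(w_,(267.2,280.9)),ray(s,(290,185.2))]);B=tri([ray(w_,(268,80.1)),ray(s,(246.7,223.6))])
for X in (A,B): print(X,R.T@(X-P))
for y in (-.015,-.02,-.025):
  print(y,proj(w_,P+R@[0,y,0]),proj(w_,P+R@[-.0885,y+.003,0]),proj(w_,P+R@[-.0885,y-.014,0]),proj(w_,P+R@[.0325,y-.02,0]))
im=cv2.imread('pics/side2.png'); cv2.imwrite('pics/side2c.png',cv2.resize(im[100:360,160:380],None,fx=2.3,fy=2.3))
E
```

```text
[0.4808 0.0726 0.2433] [ 0.0021 -0.0125 -0.002 ]
[0.5044 0.1594 0.2362] [-0.0878 -0.0054 -0.0017]
-0.015 [271.1419 280.4688] [271.0357  78.2126] [270.8981  74.8708] [271.0727 369.2522]
-0.02 [271.1152 286.4368] [270.9991  77.3244] [270.8494  73.6868] [271.0419 378.7407]
-0.025 [271.0868 292.8138] [270.9595  76.3619] [270.7959  72.3873] [271.0088 388.9233]
```

View pics/side2c.png

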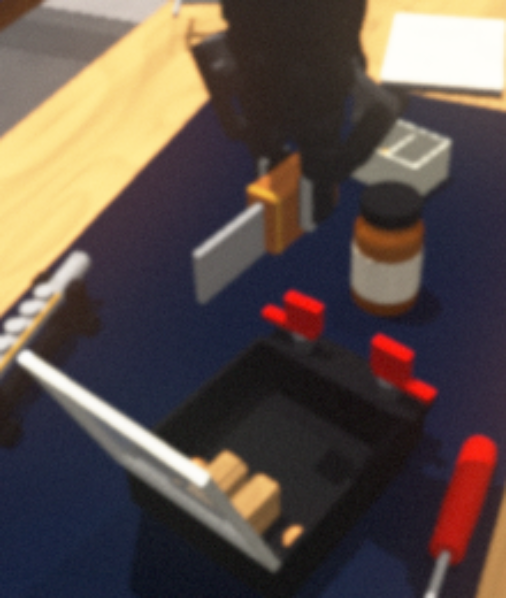

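The wrist view shows the iron held straight with its tip at (268,80), and the slot ahead at (275,114). The side crop shows the blade level over the case and the lid open. Next I line up and come down to about 80 mm for a check.

```bash

cat >> fit.py <<'E'
def tgt(p,cx,cy,z):
    u=np.array([np.cos(p[2]),np.sin(p[2]),0]); x=-u; zz=np.array([-x[1],x[0],0]); return rel([*w(p,(cx,cy,0))[:2],z],np.c_[x,[0,0,-1],zz])
E
python3 - <<'E'
from fit import *
# tool z = -case y ; iron at tool z -0.0012 -> case y +0.0012, so TCP at -0.0012
print(tgt((.493,.0997,np.radians(73.8)),-.0275,-.0012,.085))
E
```

```text
(array([0.0003, 0.1458, 0.0033]), array([-0.  ,  1.25,  0.  ]))
```

```bash

python3 -m crank '[{"linear":[0,0.03,0.001],"dr":[0,0.6,0],"hand":-1},{"linear":[0,0.06,0.002],"dr":[0,1.25,0],"hand":-1},{"linear":[0,0.09,0.0033],"dr":[0,1.25,0],"hand":-1},{"linear":[0,0.115,0.0033],"dr":[0,1.25,0],"hand":-1},{"linear":[0,0.135,0.0033],"dr":[0,1.25,0],"hand":-1},{"linear":[0,0.146,0.0033],"dr":[0,1.25,0],"hand":-1},{"linear":[0,0.146,0.0033],"dr":[0,1.25,0],"hand":-1},{"linear":[0,0.146,0.0033],"dr":[0,1.25,0],"hand":-1}]'
python3 - <<'E'
from fit import *
np.set_printoptions(precision=4,suppress=True)
print(tool()); c=cam('wrist'); im=bot.read_camera('wrist')
obs=[]
for k in M:
    r=bot.place_of('wrist',k)
    if r and r[0]['score']>.45: obs.append((c,k,r[0]['xy']))
p,e=fit(obs); print(p,np.degrees(p[2]),e,tgt(p,-.0275,-.0012,.0))
for k in ['iron_handle','iron_tip']:
    r=bot.place_of('wrist',k); print(k,[(np.round(a['xy'],1),round(a['score'],2)) for a in r[:1]])
cv2.imwrite('pics/w3.png',cv2.resize(im[:300,120:420],None,fx=2,fy=2))
E
```

```text
t: 8.98
eef_pos: [0.4867, 0.0734, 0.085]
tool_rot: [0.425, -0.425, 0.566, -0.565]
contact_force: [-0.1, 0.2, -0.5]
gripper_width: 0.251
(array([0.4867, 0.0734, 0.085 ]), array([[-0.2789, -0.0003,  0.9603],
       [-0.9603,  0.0001, -0.2789],
       [ 0.    , -1.    , -0.0003]]))
[0.4936 0.0989 1.3251] 75.92503178089598 [('case', array([-0.1, -1. ])), ('slot', array([ 0., -2.])), ('lid_hinge', array([0. , 3.3]))] (array([0.0011, 0.0856, 0.0013]), array([-0.09, -2.14, -0.03]))
iron_handle [(array([271.2, 280.4]), 0.86)]
iron_tip [(array([268. ,  81.5]), 0.72)]
```

View pics/w3.png

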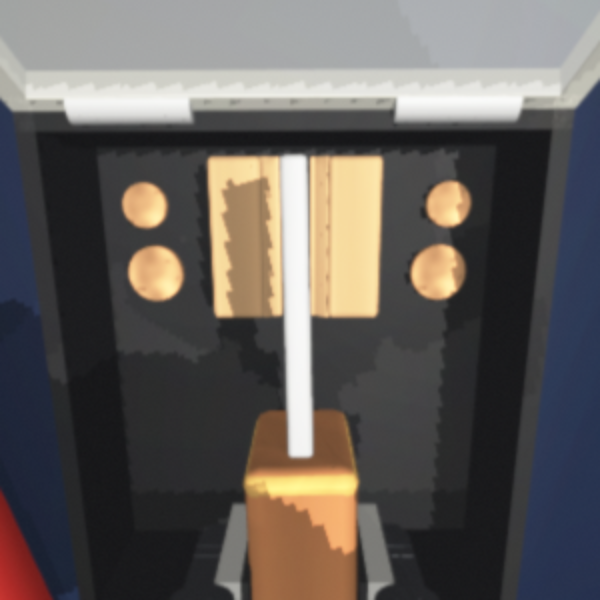

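The crop shows the blade (centre about 294 to 300) over the slot (block centre about 295 to 298), aligned to within 1 mm. Now I lower it slowly.

```bash

python3 -m crank '[{"linear":[0,0.01,-0.0005],"dr":[0,0,0],"hand":-1},{"linear":[0,0.02,-0.0005],"dr":[0,0,0],"hand":-1},{"linear":[0,0.03,-0.0005],"dr":[0,0,0],"hand":-1},{"linear":[0,0.038,-0.0005],"dr":[0,0,0],"hand":-1},{"linear":[0,0.045,-0.0005],"dr":[0,0,0],"hand":-1},{"linear":[0,0.05,-0.0005],"dr":[0,0,0],"hand":-1},{"linear":[0,0.05,-0.0005],"dr":[0,0,0],"hand":-1}]'
python3 -m crank '[{"linear":[0,0.005,0],"dr":[0,0,0],"hand":-1},{"linear":[0,0.01,0],"dr":[0,0,0],"hand":-1},{"linear":[0,0.015,0],"dr":[0,0,0],"hand":-1},{"linear":[0,0.018,0],"dr":[0,0,0],"hand":-1},{"linear":[0,0.02,0],"dr":[0,0,0],"hand":-1},{"linear":[0,0.02,0],"dr":[0,0,0],"hand":-1}]'
```

```text
t: 10.02
eef_pos: [0.4852, 0.0733, 0.0334]
tool_rot: [0.424, -0.425, 0.566, -0.565]
contact_force: [-0.2, -0.6, -0.8]
gripper_width: 0.256
t: 10.52
eef_pos: [0.4858, 0.0734, 0.0144]
tool_rot: [0.424, -0.425, 0.566, -0.565]
contact_force: [-0.5, 0.9, -1.0]
gripper_width: 0.249
```

```bash

python3 -m crank '[{"linear":[0,0.001,0],"dr":[0,0,0],"hand":-1},{"linear":[0,0.002,0],"dr":[0,0,0],"hand":-1},{"linear":[0,0.002,0],"dr":[0,0,0],"hand":-1}]'
python3 -m crank '[{"linear":[0,0.001,0],"dr":[0,0,0],"hand":-1},{"linear":[0,0.002,0],"dr":[0,0,0],"hand":-1},{"linear":[0,0.002,0],"dr":[0,0,0],"hand":-1}]'
```

```text
t: 10.77
eef_pos: [0.4861, 0.0734, 0.0128]
tool_rot: [-0.425, 0.425, -0.565, 0.565]
contact_force: [-0.2, 0.4, -0.2]
gripper_width: 0.252
t: 11.02
eef_pos: [0.4862, 0.0734, 0.0123]
tool_rot: [-0.425, 0.425, -0.565, 0.566]
contact_force: [-6.0, -2.0, 20.0]
gripper_width: 0.253
```

```bash

python3 -m crank '[{"linear":[0,-0.001,0],"dr":[0,0,0],"hand":-0.5},{"linear":[0,-0.001,0],"dr":[0,0,0],"hand":-0.2},{"linear":[0,-0.001,0],"dr":[0,0,0],"hand":0.1},{"linear":[0,-0.001,0],"dr":[0,0,0],"hand":0.1},{"linear":[0,-0.01,0],"dr":[0,0,0],"hand":0.1},{"linear":[0,-0.03,0],"dr":[0,0,0],"hand":0.1},{"linear":[0,-0.06,0],"dr":[0,0,0],"hand":0.1},{"linear":[0,-0.1,0],"dr":[0,0,0],"hand":0.1},{"linear":[0,-0.135,0],"dr":[0,0,0],"hand":0.1},{"linear":[0,-0.135,0],"dr":[0,0,0],"hand":0.1}]'
python3 - <<'E'
from fit import *
np.set_printoptions(precision=4,suppress=True)
print(tool()); c=cam('wrist'); im=bot.read_camera('wrist')
obs=[]
for k in M:
    r=bot.place_of('wrist',k)
    if r and r[0]['score']>.45: obs.append((c,k,r[0]['xy']))
p,e=fit(obs); print(p,np.degrees(p[2]),e)
cc,ss=np.cos(p[2]),np.sin(p[2])
for k,z in [('iron_handle',.026),('iron_tip',.023)]:
    r=bot.place_of('wrist',k)
    for a in r[:1]:
        d=onz(c,a['xy'],z)[:2]-p[:2]; print(k,a['xy'],a['score'],'case xy',[cc*d[0]+ss*d[1],-ss*d[0]+cc*d[1]])
cv2.imwrite('pics/w4.png',im)
E
```

```text
t: 11.85
eef_pos: [0.49, 0.0747, 0.1527]
tool_rot: [-0.428, 0.421, -0.564, 0.567]
contact_force: [0.8, 0.6, 0.3]
gripper_width: 0.551
(array([0.49  , 0.0747, 0.1527]), array([[-0.279 ,  0.0108,  0.9602],
       [-0.9603,  0.0019, -0.2791],
       [-0.0049, -0.9999,  0.0098]]))
[0.4924 0.0991 1.2977] 74.35496314049502 [('case', array([3.3, 1. ])), ('slot', array([-1.1, -1.9])), ('seat', array([-0.9,  1.5])), ('lid_hinge', array([0.5, 0.5])), ('turn_left_grip', array([0.3, 0.2])), ('turn_right_grip', array([-0.6, -1.6]))]
iron_handle [265.3, 199.7] 0.69 case xy [np.float64(-0.02815392768954761), np.float64(0.00013989659723925678)]
iron_tip [268.9, 95.5] 0.92 case xy [np.float64(0.06056610421190229), np.float64(-0.004218117109694247)]
```

View pics/w4.png

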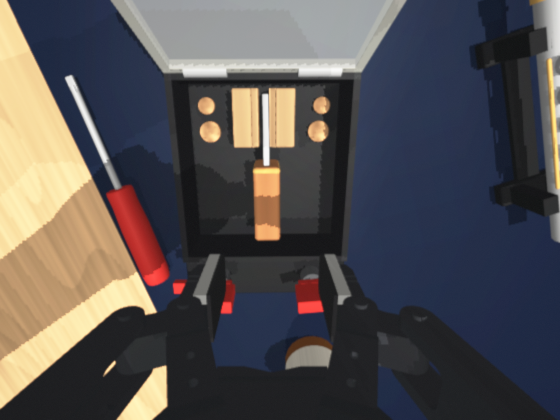

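The view shows the iron seated: blade in the slot at (266,120), handle at (267,200). The networks put the handle at case x -0.028. Next I shut the gripper and go up and over behind the lid.

```bash

python3 -m crank '[{"linear":[0,-0.035,0],"dr":[0,0,0],"hand":-1},{"linear":[0,-0.07,0],"dr":[0,0,0],"hand":-1},{"linear":[0,-0.105,0],"dr":[0,0,0],"hand":-1},{"linear":[-0.035,-0.11,0],"dr":[0,0,0],"hand":-1},{"linear":[-0.07,-0.11,0],"dr":[0,0,0],"hand":-1},{"linear":[-0.105,-0.11,0],"dr":[0,0,0],"hand":-1},{"linear":[-0.14,-0.11,0],"dr":[0,0,0],"hand":-1},{"linear":[-0.175,-0.11,0],"dr":[0,0,0],"hand":-1},{"linear":[-0.205,-0.11,0],"dr":[0,0,0],"hand":-1},{"linear":[-0.205,-0.11,0],"dr":[0,0,0],"hand":-1}]'
python3 -m crank '[{"linear":[0,0,0],"dr":[0,0,0],"hand":-1},{"linear":[0,0,0],"dr":[0,0,0],"hand":-1}]'
python3 - <<'E'
from fit import *
np.set_printoptions(precision=4,suppress=True)
print(tool()); p=(.4927,.0993,np.radians(74))
E=[]
for n in ('side','top'):
    c=cam(n); bot.read_camera(n); r=bot.place_of(n,'lid_edge'); print(n,r[0]); E.append(ray(c,r[0]['xy']))
X=tri(E); d=X[:2]-np.array(p[:2]); print(X,np.cos(p[2])*d[0]+np.sin(p[2])*d[1])
for a in [(.175,.175),(.15,.175),(.092,.188),(.057,.187),(.024,.175),(-.005,.155),(-.028,.1275),(-.0425,.096),(-.049,.075),(-.049,.061)]: print(a,tgt(p,a[0],0,a[1]))
E
```

```text
t: 13.13
eef_pos: [0.5424, 0.2775, 0.255]
tool_rot: [0.427, -0.426, 0.566, -0.562]
contact_force: [-0.1, 1.2, 0.9]
gripper_width: 0.0
t: 13.3
eef_pos: [0.543, 0.2694, 0.2549]
tool_rot: [-0.424, 0.425, -0.565, 0.566]
contact_force: [0.4, -1.0, -0.1]
gripper_width: 0.001
(array([0.543 , 0.2694, 0.2549]), array([[-0.2792, -0.0015,  0.9602],
       [-0.9602, -0.0014, -0.2792],
       [ 0.0017, -1.    , -0.0011]]))
side {'xy': [204.1, 282.1], 'score': 0.64}
top {'xy': [123.4, 221.0], 'score': 0.75}
[0.527  0.23   0.1923] 0.13512134766040879
(0.175, 0.175) (array([ 0.0018,  0.0808, -0.0021]), array([-0.02, -0.32,  0.05]))
(0.15, 0.175) (array([ 0.0268,  0.0808, -0.0019]), array([-0.02, -0.32,  0.05]))
(0.092, 0.188) (array([ 0.0848,  0.0678, -0.0016]), array([-0.02, -0.32,  0.05]))
(0.057, 0.187) (array([ 0.1198,  0.0689, -0.0014]), array([-0.02, -0.32,  0.05]))
(0.024, 0.175) (array([ 0.1528,  0.0809, -0.0012]), array([-0.02, -0.32,  0.05]))
(-0.005, 0.155) (array([ 0.1818,  0.1009, -0.0011]), array([-0.02, -0.32,  0.05]))
(-0.028, 0.1275) (array([ 0.2047,  0.1284, -0.001 ]), array([-0.02, -0.32,  0.05]))
(-0.0425, 0.096) (array([ 0.2192,  0.1599, -0.0009]), array([-0.02, -0.32,  0.05]))
(-0.049, 0.075) (array([ 0.2257,  0.1809, -0.0009]), array([-0.02, -0.32,  0.05]))
(-0.049, 0.061) (array([ 0.2257,  0.1949, -0.0009]), array([-0.02, -0.32,  0.05]))
```

```bash

python3 -m crank '[{"linear":[0.002,0.04,-0.002],"dr":[0,0,0],"hand":-1},{"linear":[0.002,0.08,-0.002],"dr":[0,0,0],"hand":-1},{"linear":[0.015,0.08,-0.002],"dr":[0,0,0],"hand":-1},{"linear":[0.027,0.08,-0.002],"dr":[0,0,0],"hand":-1},{"linear":[0.042,0.077,-0.002],"dr":[0,0,0],"hand":-1},{"linear":[0.056,0.073,-0.002],"dr":[0,0,0],"hand":-1},{"linear":[0.07,0.07,-0.002],"dr":[0,0,0],"hand":-1},{"linear":[0.085,0.068,-0.002],"dr":[0,0,0],"hand":-1},{"linear":[0.085,0.068,-0.002],"dr":[0,0,0],"hand":-1}]'
python3 -m crank '[{"linear":[0.012,0,0],"dr":[0,0,0],"hand":-1},{"linear":[0.024,0,0],"dr":[0,0,0],"hand":-1},{"linear":[0.035,0.001,0],"dr":[0,0,0],"hand":-1},{"linear":[0.046,0.004,0],"dr":[0,0,0],"hand":-1},{"linear":[0.057,0.008,0],"dr":[0,0,0],"hand":-1},{"linear":[0.068,0.013,0],"dr":[0,0,0],"hand":-1},{"linear":[0.068,0.013,0],"dr":[0,0,0],"hand":-1}]'
python3 - <<'E'
from fit import *
np.set_printoptions(precision=4,suppress=True)
p=(.4927,.0993,np.radians(74)); print(tool())
E=[]
for n in ('side','top'):
    c=cam(n); bot.read_camera(n); r=bot.place_of(n,'lid_edge'); print(n,r[:1]); 
    if r:E.append(ray(c,r[0]['xy']))
X=tri(E); d=X[:2]-np.array(p[:2]); print(X,np.cos(p[2])*d[0]+np.sin(p[2])*d[1])
E
```

```text
t: 14.25
eef_pos: [0.5183, 0.1853, 0.1901]
tool_rot: [-0.424, 0.423, -0.565, 0.568]
contact_force: [0.4, -0.2, -1.1]
gripper_width: -0.002
t: 14.83
eef_pos: [0.4972, 0.1205, 0.1732]
tool_rot: [-0.422, 0.425, -0.566, 0.566]
contact_force: [0.2, 0.1, -0.1]
gripper_width: 0.001
(array([0.4972, 0.1205, 0.1732]), array([[-0.2818, -0.003 ,  0.9595],
       [-0.9595, -0.0025, -0.2818],
       [ 0.0032, -1.    , -0.0022]]))
side [{'xy': [275.1, 230.4], 'score': 0.63}]
top [{'xy': [192.2, 239.0], 'score': 0.9}]
[0.492  0.1052 0.1847] 0.0054705968586874045
```

```bash

python3 -m crank '[{"linear":[0.013,0.008,0],"dr":[0,0,0],"hand":-1},{"linear":[0.027,0.018,0],"dr":[0,0,0],"hand":-1},{"linear":[0.039,0.031,0],"dr":[0,0,0],"hand":-1},{"linear":[0.05,0.045,0],"dr":[0,0,0],"hand":-1},{"linear":[0.058,0.061,0],"dr":[0,0,0],"hand":-1},{"linear":[0.064,0.077,0],"dr":[0,0,0],"hand":-1},{"linear":[0.068,0.088,0],"dr":[0,0,0],"hand":-1},{"linear":[0.07,0.098,0],"dr":[0,0,0],"hand":-1},{"linear":[0.07,0.105,0],"dr":[0,0,0],"hand":-1},{"linear":[0.07,0.105,0],"dr":[0,0,0],"hand":-1}]'
python3 -m crank '[{"linear":[0,0.003,0],"dr":[0,0,0],"hand":-1},{"linear":[0,0.006,0],"dr":[0,0,0],"hand":-1},{"linear":[0,0.006,0],"dr":[0,0,0],"hand":-1}]'
```

```text
t: 15.87
eef_pos: [0.4781, 0.0564, 0.0684]
tool_rot: [0.424, -0.425, 0.566, -0.565]
contact_force: [-0.4, 0.2, 0.7]
gripper_width: 0.001
t: 16.12
eef_pos: [0.4793, 0.0571, 0.0638]
tool_rot: [-0.425, 0.425, -0.565, 0.565]
contact_force: [0.1, -0.6, -0.7]
gripper_width: -0.0
```

```bash

python3 -m crank '[{"linear":[0,0.001,0],"dr":[0,0,0],"hand":-1},{"linear":[0,0.002,0],"dr":[0,0,0],"hand":-1},{"linear":[0,0.002,0],"dr":[0,0,0],"hand":-1}]'
python3 -m crank '[{"linear":[0,0.001,0],"dr":[0,0,0],"hand":-1},{"linear":[0,0.002,0],"dr":[0,0,0],"hand":-1},{"linear":[0,0.002,0],"dr":[0,0,0],"hand":-1}]'
```

```text
t: 16.37
eef_pos: [0.4794, 0.0569, 0.062]
tool_rot: [-0.425, 0.424, -0.565, 0.566]
contact_force: [0.1, 0.2, 1.1]
gripper_width: -0.004
t: 16.62
eef_pos: [0.4794, 0.0569, 0.0609]
tool_rot: [-0.425, 0.425, -0.565, 0.566]
contact_force: [-4.0, 0.1, 13.5]
gripper_width: 0.003
```

Lid contact came at z = 0.061 with 13.5 N, so the lid is shut. I raise the arm and look at the turnbuttons.

```bash

python3 -m crank '[{"linear":[0,-0.03,0],"dr":[0,0,0],"hand":-1},{"linear":[0,-0.06,0],"dr":[0,0,0],"hand":-1},{"linear":[-0.02,-0.09,0],"dr":[0,0,0],"hand":-1},{"linear":[-0.04,-0.12,0],"dr":[0,0,0],"hand":-1},{"linear":[-0.04,-0.14,0],"dr":[0,0,0],"hand":-1},{"linear":[-0.04,-0.14,0],"dr":[0,0,0],"hand":-1},{"linear":[-0.04,-0.14,0],"dr":[0,0,0],"hand":-1}]'
python3 - <<'E'
from fit import *
np.set_printoptions(precision=4,suppress=True)
print(tool(),bot.get_obs()['q']); c=cam('wrist'); im=bot.read_camera('wrist').copy(); p=(.4927,.0993,np.radians(74))
cc,ss=np.cos(p[2]),np.sin(p[2])
for k in ['turn_left','turn_right']:
    r=bot.place_of('wrist',k+'_grip'); X=onz(c,r[0]['xy'],.0845); d=X[:2]-np.array(p[:2]); print(k,r[0],X,'case',cc*d[0]+ss*d[1],-ss*d[0]+cc*d[1])
    r=bot.cut_out('wrist',k)
    for a in r[:2]: 
        m=a['pixels'].astype(np.uint8); print(a['score'],a['extent']); cn,_=cv2.findContours(m,0,1); cv2.drawContours(im,cn,-1,(0,255,0),1)
s=cam('side');bot.read_camera('side')
for n,k in [('wrist','lid_edge'),('side','lid_edge')]:
    r=bot.place_of(n,k); print(n,r[:1],proj(c if n=='wrist' else s,w(p,(-.075,0,.058))))
cv2.imwrite('pics/w5.png',im)
E
```

```text
t: 17.2
eef_pos: [0.4909, 0.0952, 0.2007]
tool_rot: [-0.425, 0.424, -0.565, 0.566]
contact_force: [0.1, 0.1, -0.5]
gripper_width: 0.003
(array([0.4909, 0.0952, 0.2007]), array([[-0.279 ,  0.0025,  0.9603],
       [-0.9603, -0.    , -0.279 ],
       [-0.0007, -1.    ,  0.0024]])) [ 0.1155  0.2646 -0.5025  1.9734  0.1579  0.9387 -0.7485]Traceback (most recent call last):
  File "<stdin>", line 6, in <module>
IndexError: list index out of range
```

```bash

cat > look.py <<'E'
from fit import *
import sys
np.set_printoptions(precision=4,suppress=True)
p=(.4927,.0993,np.radians(74)); cc,ss=np.cos(p[2]),np.sin(p[2])
for n in ('wrist','side','top'):
    c=cam(n); im=bot.read_camera(n).copy()
    cv2.imwrite(f'pics/{n}{sys.argv[1]}.png',im)
    for k in ['turn_left','turn_right']:
        for r in bot.place_of(n,k+'_grip')[:1]:
            d=onz(c,r['xy'],.0845)[:2]-np.array(p[:2]); print(n,k,np.round(r['xy'],1),round(r['score'],2),'case',cc*d[0]+ss*d[1],-ss*d[0]+cc*d[1])
    for r in bot.place_of(n,'lid_edge')[:1]: print(n,'lid_edge',r,proj(c,w(p,(-.075,0,.058))))
E
python3 look.py 5
```

```text
wrist turn_left [232.1 285. ] 0.63 case -0.09103123369775024 0.039503840988147826
wrist turn_right [316.2 286. ] 0.86 case -0.09234833447024365 -0.03999394123586367
wrist lid_edge {'xy': [273.9, 256.2], 'score': 0.96} [273.7508 256.4483]
side turn_left [329.  253.4] 0.88 case -0.09171052737866092 0.03824865015123288
side turn_right [291.9 238.2] 0.53 case -0.08333614606688021 -0.033114980439253525
side lid_edge {'xy': [304.4, 265.4], 'score': 0.7} [304.1133 260.0637]
top turn_left [239.4 274.3] 0.59 case -0.08676098919431205 0.038099772537399074
top turn_right [251.8 236.3] 0.58 case -0.08865002654825323 -0.04293798118680914
top lid_edge {'xy': [237.5, 253.4], 'score': 0.82} [240.2697 255.386 ]
```

View pics/wrist5.png

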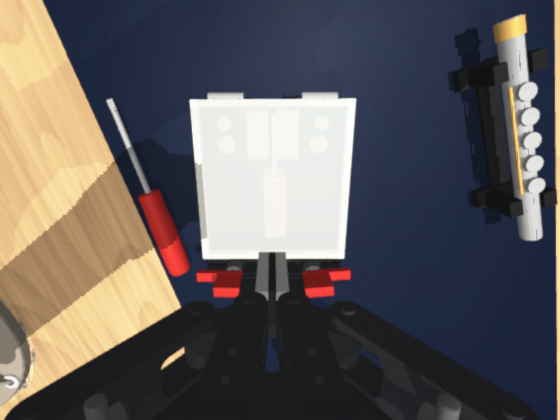

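The view shows the lid shut with the iron visible under it, and both noses pointing outward at (198,276) and (350,273). The pivots match my case fit to within 1 mm. The left button comes first.

```bash

python3 -c "
from fit import *
p=(.4927,.0993,np.radians(74)); print(tgt(p,-.092,.04,.15),tgt(p,-.092,-.04,.15))"
```

```text
(array([ 0.0875,  0.0498, -0.0385]), array([-0. , -0.2,  0. ])) (array([0.0872, 0.0498, 0.0415]), array([-0. , -0.2,  0. ]))
```

```bash

python3 -m crank '[{"linear":[0.01,0,-0.004],"dr":[0,-7,0],"hand":-0.2},{"linear":[0.02,0,-0.008],"dr":[0,-14,0],"hand":-0.2},{"linear":[0.03,0,-0.012],"dr":[0,-21,0],"hand":-0.2},{"linear":[0.04,0.01,-0.016],"dr":[0,-28,0],"hand":-0.2},{"linear":[0.05,0.02,-0.02],"dr":[0,-35,0],"hand":-0.2},{"linear":[0.06,0.03,-0.025],"dr":[0,-42,0],"hand":-0.2},{"linear":[0.07,0.04,-0.03],"dr":[0,-49,0],"hand":-0.2},{"linear":[0.08,0.05,-0.035],"dr":[0,-56,0],"hand":-0.2},{"linear":[0.0875,0.05,-0.0385],"dr":[0,-63,0],"hand":-0.2},{"linear":[0.0875,0.05,-0.0385],"dr":[0,-70,0],"hand":-0.2}]' 40
python3 -m crank '[{"linear":[0,0,0],"dr":[0,-7,0],"hand":-0.2},{"linear":[0,0,0],"dr":[0,-14,0],"hand":-0.2},{"linear":[0,0,0],"dr":[0,-20.2,0],"hand":-0.2},{"linear":[0,0,0],"dr":[0,-20.2,0],"hand":-0.2},{"linear":[0,0,0],"dr":[0,-20.2,0],"hand":-0.2}]'
python3 - <<'E'
from fit import *
p=(.4927,.0993,np.radians(74)); P,R=tool(); print(P,R.round(3),bot.get_obs()['q'])
print('want',w(p,(-.092,.04,0)), 'shift',(R.T@(w(p,(-.092,.04,.072))-P)).round(4),'z yaw',np.degrees(np.arctan2(R[1,2],R[0,2])))
E
```

```text
t: 18.73
eef_pos: [0.4271, 0.0203, 0.149]
tool_rot: [-0.672, 0.673, -0.219, 0.217]
contact_force: [0.1, 0.3, 0.4]
gripper_width: 0.396
t: 19.15
eef_pos: [0.4289, 0.0218, 0.1498]
tool_rot: [0.7, -0.7, 0.1, -0.1]
contact_force: [0.2, -0.4, 0.2]
gripper_width: 0.399
[0.42892982 0.02175496 0.14983315] [[ 0.96   0.     0.279]
 [-0.279  0.     0.96 ]
 [ 0.    -1.     0.   ]] [ 0.46772579  0.26283234 -0.74433579  2.15772649  0.24683151  0.80373149
  0.85565801]
want [0.4288909  0.02188942 0.        ] shift [-0.0001  0.0778  0.0001] z yaw 73.79582513815724
```

```bash

python3 -m crank '[{"linear":[0,0.025,0],"dr":[0,0,0],"hand":-0.2},{"linear":[0,0.05,0],"dr":[0,0,0],"hand":-0.2},{"linear":[0,0.068,0],"dr":[0,0,0],"hand":-0.2},{"linear":[0,0.078,0],"dr":[0,0,0],"hand":-0.2},{"linear":[0,0.078,0],"dr":[0,0,0],"hand":-0.2},{"linear":[0,0.078,0],"dr":[0,0,0],"hand":-1},{"linear":[0,0.078,0],"dr":[0,0,0],"hand":-1},{"linear":[0,0.078,0],"dr":[0,0,0],"hand":-1},{"linear":[0,0.078,0],"dr":[0,0,0],"hand":-1},{"linear":[0,0.078,0],"dr":[0,0,0],"hand":-1}]' 30
```

```text
t: 19.98
eef_pos: [0.4298, 0.0229, 0.0728]
tool_rot: [0.701, -0.7, 0.098, -0.099]
contact_force: [-0.0, 5.1, 3.6]
gripper_width: 0.107
```

Gripped at a 9 mm opening, so the fin is held. Turning it in.

```bash

python3 -m crank '[{"linear":[0,0,0],"dr":[0,6,0],"hand":-1},{"linear":[0,0,0],"dr":[0,12,0],"hand":-1},{"linear":[0,0,0],"dr":[0,18,0],"hand":-1},{"linear":[0,0,0],"dr":[0,24,0],"hand":-1},{"linear":[0,0,0],"dr":[0,30,0],"hand":-1},{"linear":[0,0,0],"dr":[0,36,0],"hand":-1},{"linear":[0,0,0],"dr":[0,42,0],"hand":-1},{"linear":[0,0,0],"dr":[0,48,0],"hand":-1},{"linear":[0,0,0],"dr":[0,54,0],"hand":-1},{"linear":[0,0,0],"dr":[0,60,0],"hand":-1}]'
python3 -m crank '[{"linear":[0,0,0],"dr":[0,6,0],"hand":-1},{"linear":[0,0,0],"dr":[0,12,0],"hand":-1},{"linear":[0,0,0],"dr":[0,18,0],"hand":-1},{"linear":[0,0,0],"dr":[0,24,0],"hand":-1},{"linear":[0,0,0],"dr":[0,30.5,0],"hand":-1},{"linear":[0,0,0],"dr":[0,30.5,0],"hand":-1},{"linear":[0,0,0],"dr":[0,30.5,0],"hand":-1},{"linear":[0,0,0],"dr":[0,30.5,0],"hand":-1}]'
python3 -m crank '[{"linear":[0,0,0],"dr":[0,0,0],"hand":-0.5},{"linear":[0,0,0],"dr":[0,0,0],"hand":-0.2},{"linear":[0,0,0],"dr":[0,0,0],"hand":-0.2},{"linear":[0,-0.025,0],"dr":[0,0,0],"hand":-0.2},{"linear":[0,-0.055,0],"dr":[0,0,0],"hand":-0.2},{"linear":[0,-0.078,0],"dr":[0,0,0],"hand":-0.2},{"linear":[0,-0.078,0],"dr":[0,0,0],"hand":-0.2}]'
python3 - <<'E'
from fit import *
p=(.4927,.0993,np.radians(74)); print(tool()[0],tgt(p,-.092,-.04,.15))
E
```

```text
t: 20.82
eef_pos: [0.4287, 0.0219, 0.0728]
tool_rot: [-0.556, 0.556, -0.437, 0.437]
contact_force: [-4.7, 3.2, 8.6]
gripper_width: 0.106
t: 21.48
eef_pos: [0.428, 0.022, 0.0727]
tool_rot: [0.423, -0.424, 0.567, -0.566]
contact_force: [-6.8, 4.5, 11.5]
gripper_width: 0.105
t: 22.07
eef_pos: [0.4317, 0.022, 0.1538]
tool_rot: [-0.425, 0.421, -0.565, 0.568]
contact_force: [1.2, -0.2, 0.1]
gripper_width: 0.397
[0.4317285  0.02195837 0.15376888] (array([0.0001, 0.0043, 0.0773]), array([-0.4 , -0.55, -0.14]))
```

```bash

python3 -m crank '[{"linear":[0,0,0.012],"dr":[0,7,0],"hand":-0.2},{"linear":[0,0,0.024],"dr":[0,14,0],"hand":-0.2},{"linear":[0,0,0.036],"dr":[0,21,0],"hand":-0.2},{"linear":[0,0,0.048],"dr":[0,28,0],"hand":-0.2},{"linear":[0,0,0.06],"dr":[0,35,0],"hand":-0.2},{"linear":[0,0,0.072],"dr":[0,42,0],"hand":-0.2},{"linear":[0,0,0.08],"dr":[0,49,0],"hand":-0.2},{"linear":[0,0,0.08],"dr":[0,56,0],"hand":-0.2},{"linear":[0,0,0.08],"dr":[0,63,0],"hand":-0.2},{"linear":[0,0,0.08],"dr":[0,70,0],"hand":-0.2}]'
python3 -m crank '[{"linear":[0,0,0],"dr":[0,7,0],"hand":-0.2},{"linear":[0,0,0],"dr":[0,14,0],"hand":-0.2},{"linear":[0,0,0],"dr":[0,19.5,0],"hand":-0.2},{"linear":[0,0,0],"dr":[0,19.5,0],"hand":-0.2},{"linear":[0,0,0],"dr":[0,19.5,0],"hand":-0.2}]'
python3 - <<'E'
from fit import *
p=(.4927,.0993,np.radians(74)); P,R=tool(); print(P,bot.get_obs()['q'].round(2))
print('shift',(R.T@(w(p,(-.092,-.04,.072))-P)).round(4),'z yaw',np.degrees(np.arctan2(R[1,2],R[0,2])))
E
```

```text
t: 22.9
eef_pos: [0.5054, -0.0014, 0.1492]
tool_rot: [-0.019, 0.019, -0.707, 0.707]
contact_force: [0.3, -0.1, -0.2]
gripper_width: 0.399
t: 23.32
eef_pos: [0.5054, -0.0011, 0.1494]
tool_rot: [0.098, -0.097, -0.7, 0.701]
contact_force: [-0.2, 0.1, 0.4]
gripper_width: 0.397
[ 0.50538866 -0.00107958  0.14942228] [-0.12  0.3  -0.01  2.03  0.    0.8  -1.97]
shift [-0.0002  0.0774 -0.001 ] z yaw -105.84105835403521
```

```bash

python3 -m crank '[{"linear":[0,0.025,-0.001],"dr":[0,0,0],"hand":-0.2},{"linear":[0,0.05,-0.001],"dr":[0,0,0],"hand":-0.2},{"linear":[0,0.068,-0.001],"dr":[0,0,0],"hand":-0.2},{"linear":[0,0.077,-0.001],"dr":[0,0,0],"hand":-0.2},{"linear":[0,0.077,-0.001],"dr":[0,0,0],"hand":-0.2},{"linear":[0,0.077,-0.001],"dr":[0,0,0],"hand":-1},{"linear":[0,0.077,-0.001],"dr":[0,0,0],"hand":-1},{"linear":[0,0.077,-0.001],"dr":[0,0,0],"hand":-1},{"linear":[0,0.077,-0.001],"dr":[0,0,0],"hand":-1},{"linear":[0,0.077,-0.001],"dr":[0,0,0],"hand":-1}]' 30
python3 -m crank '[{"linear":[0,0,0],"dr":[0,-6,0],"hand":-1},{"linear":[0,0,0],"dr":[0,-12,0],"hand":-1},{"linear":[0,0,0],"dr":[0,-18,0],"hand":-1},{"linear":[0,0,0],"dr":[0,-24,0],"hand":-1},{"linear":[0,0,0],"dr":[0,-30,0],"hand":-1},{"linear":[0,0,0],"dr":[0,-36,0],"hand":-1},{"linear":[0,0,0],"dr":[0,-42,0],"hand":-1},{"linear":[0,0,0],"dr":[0,-48,0],"hand":-1},{"linear":[0,0,0],"dr":[0,-54,0],"hand":-1},{"linear":[0,0,0],"dr":[0,-60,0],"hand":-1}]'
python3 -m crank '[{"linear":[0,0,0],"dr":[0,-6,0],"hand":-1},{"linear":[0,0,0],"dr":[0,-12,0],"hand":-1},{"linear":[0,0,0],"dr":[0,-18,0],"hand":-1},{"linear":[0,0,0],"dr":[0,-24,0],"hand":-1},{"linear":[0,0,0],"dr":[0,-30,0],"hand":-1},{"linear":[0,0,0],"dr":[0,-30,0],"hand":-1},{"linear":[0,0,0],"dr":[0,-30,0],"hand":-1},{"linear":[0,0,0],"dr":[0,-30,0],"hand":-1}]'
```

```text
t: 24.15
eef_pos: [0.5072, 0.0008, 0.0739]
tool_rot: [-0.097, 0.099, 0.701, -0.7]
contact_force: [2.3, 3.8, 0.3]
gripper_width: 0.108
t: 24.98
eef_pos: [0.5068, 0.0027, 0.0739]
tool_rot: [0.268, -0.266, 0.655, -0.654]
contact_force: [0.1, 9.0, 2.3]
gripper_width: 0.112
t: 25.65
eef_pos: [0.506, 0.0032, 0.0738]
tool_rot: [0.427, -0.425, 0.565, -0.564]
contact_force: [-2.0, 9.0, 4.9]
gripper_width: 0.109
```

```bash

python3 -m crank '[{"linear":[0,0,0],"dr":[0,0,0],"hand":-0.5},{"linear":[0,0,0],"dr":[0,0,0],"hand":-0.2},{"linear":[0,0,0],"dr":[0,0,0],"hand":-0.2},{"linear":[0,-0.025,0],"dr":[0,0,0],"hand":-0.2},{"linear":[0,-0.055,0],"dr":[0,0,0],"hand":-0.2},{"linear":[0,-0.09,0],"dr":[0,0,0],"hand":-0.2},{"linear":[-0.04,-0.12,-0.02],"dr":[0,0,0],"hand":0.5},{"linear":[-0.06,-0.15,-0.04],"dr":[0,0,0],"hand":0.5},{"linear":[-0.06,-0.15,-0.04],"dr":[0,0,0],"hand":1},{"linear":[-0.06,-0.15,-0.04],"dr":[0,0,0],"hand":1}]'
python3 look.py 6
```

```text
t: 26.48
eef_pos: [0.4847, 0.0711, 0.2255]
tool_rot: [-0.428, 0.425, -0.563, 0.565]
contact_force: [0.3, -0.5, -0.1]
gripper_width: 0.938
wrist turn_right [310.3 251. ] 0.69 case -0.09201543645041847 -0.039827668769469846
wrist lid_edge {'xy': [271.7, 223.3], 'score': 0.71} [270.6192 225.265 ]
side turn_left [328.6 255.1] 0.53 case -0.08797536677477137 0.03991745417279973
side turn_right [292.6 239.8] 0.58 case -0.08084381402440921 -0.029679457554672425
side lid_edge {'xy': [303.7, 264.9], 'score': 0.63} [304.1133 260.0637]
top turn_left [238.3 279.9] 0.51 case -0.0878973482790805 0.04944426709449558
top turn_right [254.8 235.7] 0.55 case -0.09420914615839411 -0.04583835496066612
top lid_edge {'xy': [237.2, 255.6], 'score': 0.78} [240.2697 255.386 ]
```

View pics/wrist6.png

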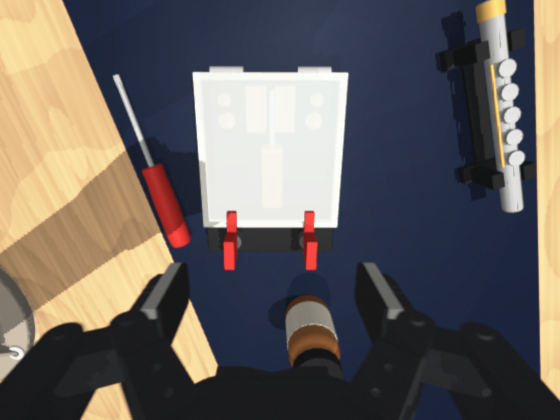

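View pics/side6.png

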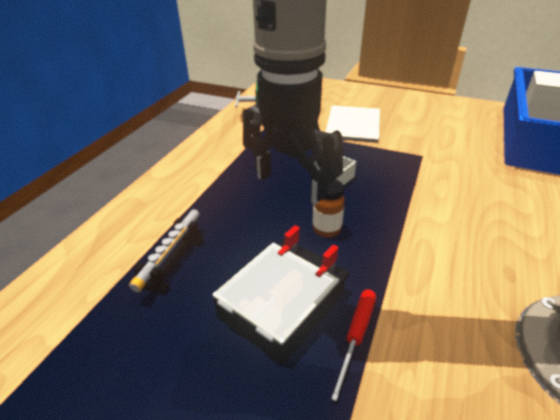

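The wrist view shows the lid shut, both noses straight in over it at (232,215) and (310,215), and the iron in its slot at (272,150). The side view agrees, and the bystanders are where they were. The arm is clear, so I hand in.

```bash
python3 -c "
from station import bot; print(bot.hand_in())"
```

```text
the job is handed in; nothing more can be done
None
```

I put the pad iron back in the case, closed the lid, turned both turnbuttons in over it, and handed the job in at about 26.5 s of the 72 s limit. The hand-in gave no verdict.

- **Iron:** I lowered it into the slot until it touched the floor (20 N), backed off 1 mm and released it. A wrist-camera check put the handle at case x -0.028 m, y 0.000 m. The tip came out at x 0.061 m, y -0.004 m, inside the 6 mm limit. In the picture the blade lies in the slot.
- **Lid:** I pushed it down until it met firm resistance at 0.061 m (13.5 N), which is its shut height.
- **Turnbuttons:** I gripped each fin and turned it about 90° after the lid was down. The last wrist and side pictures show both noses straight in over the lid.
- **Bystanders:** The jar, parts box, flute and screwdriver look unmoved in the pictures; I did not measure them.

**Checks that failed or disagreed:**
- The last wrist picture gave no network hit for the left turnbutton, though it is clearly visible there.
- The side and top cameras placed points on the turnbuttons up to about 15 mm away from the wrist camera. I relied on the wrist camera, which matched the case geometry to within 1 mm at the turnbuttons.
- The side camera's lid-edge point was 5 pixels off the fitted case model.

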